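# Trip the refill drawer's hidden catch

## Task

The soap pump is empty and its spare cartridges are in the grey refill box, whose drawer is held shut by a hidden spring catch. Take the release pin from its wooden stand, feel along the slot in the top of the box for the small access hole below it, and push the pin through until the catch gives and the drawer springs out, never leaning on the box with more than 20 N. Then put the pin back upright, fully down in its stand without dropping it, leave the drawer out and leave the other things where they are.

Things in the scene. Friction and masses are not known exactly. Their poses are not given: they have to be found in the camera images.
- refill_box: Grey steel box fixed to the table, 150 (x) by 110 (y) by 75 mm high, drawer front on its -x side. Origin: centre of its underside; z up. Inside, straight below the access hole, is the hidden catch's flat pad, 17 to 29 mm below the box's top face, different each time. It moves straight down on a spring: 3 N to start, 5.4 N when it lets go after 6 mm, hard stop after 8 mm.
- slot (a point): Centre of the slot in the box's top, at top-face level, 45 mm from the box's centre along the box's +x; axes as the box's. Slot 36 mm long (y), 10 wide (x), 4 deep; its floor is a steel strip 4 mm thick with one round 8.5 mm access hole on its midline. The strip is set differently each time: the hole's centre lies -12 to +12 mm along y from this point (unmeasured). It holds still under the pin.
- drawer (a joint): The drawer's slide in m: 0 shut, 0.045 fully sprung out along the box's -x. Its spring throws it out, within about half a second, once the catch has been pushed 6 mm; until then it does not move. It stays out.
- drawer_front (a point): Centre of the drawer's steel front face (moves with the drawer). A small round knob stands 16 mm out from it.
- pin: Release pin, 106 mm long, 50 g, standing upright in the stand: a square birch handle 16 by 16 by 46 mm high on a thin steel rod 6 mm thick and 60 mm long with a rounded tip. Origin: centre of the handle's underside (top of the rod), z up along the pin towards the handle's top; x and y square to the handle's flat sides.
- pin_tip (a point): The very tip of the pin's rod, 60 mm below the pin's origin along its -z.
- stand: Dark wooden block fixed to the table, 50 by 50 by 66 mm high, with an upright hole of 12 mm, 62 mm deep, in the middle of its top. Origin: centre of its underside. The seated pin's handle rests on its top with the tip 6 mm above the table.
- dispenser: Bystander: stainless pump bottle, 68 mm across, 149 mm tall, spout 50 mm long towards its -x; loose. Origin: centre of its underside. It and the stand swap places from time to time.
- stopper: Bystander: green glass bottle stopper, 32 mm across, 46 mm tall, loose, standing. Origin: centre of its underside.
- round_a: Bystander: birch craft round, 56 mm across, 8 mm thick, loose, lying flat. Origin: centre of its underside.
- round_b: Bystander: second birch round, the same.
- clip: Bystander: grey plastic spring clip, 60 by 14 by 20 mm, loose. Origin: centre of its underside.
- dish: Bystander: white ceramic ring dish, 80 mm across, 20 mm high, loose. Origin: centre of its underside.
Mind the look-alikes: they are no part of the job. There is more than one size of the pin; the one meant has the size given above.

How it is judged:
By the outcome, as a careful person would: the job done as asked, in the order asked, and still so for the second after the job is handed in, with the robot touching nothing.
It also fails if it takes over 72 s, if anything falls off the work surface, if the arm or the gripper's body presses on something with over 40 N, if the wrist force passes 120 N, or if a joint passes its speed limit or range.

## Robot

A 7-joint arm with a two-finger parallel gripper is mounted at the origin on the work surface. World frame = base frame: x ahead of the robot, y to its left, z up, the work surface at z = 0. Lengths are in m, angles in rad, forces in N, time in s.
With the tool pointing down it reaches from about 0.4 to 0.875 m from the base axis. Payload 19.3 kg.
Tool frame: the origin (TCP) lies on the front face of the gripper's body, between the roots of the fingers; the fingertips stand 73 mm ahead of it and the grasp point (between the pads) lies 54 mm ahead of it; z points along the fingers, y is the direction in which the jaws open and shut (so a half turn about z gives the same grasp; the last joint's range is limited). The gripper opens to 85 mm and grips with 20 to 120 N. Pads are 22 mm wide; open, the fingers measure 114 mm over their backs; the gripper's body (76 mm by 85 mm) begins 54 mm behind the grasp point. The pads swing forward as they close: fully open they stand 13 mm farther back than shut.
Start: joints at [-1.413, 0.521, -0.036, 1.599, 0.021, 1.021, -0.113], TCP at [0.141, 0.609, 0.304] pointing down, gripper open.
Joint ranges: [-2.91, 2.91], [-0.3, 2.13], [-1.5, 1.42], [0.17, 2.43], [-1.26, 4.41], [0.16, 1.93], [-2.52, 2.52]. Speed limits (rad/s): [1.89, 1.89, 2.39, 2.39, 3.01, 3.01, 3.01].

## Interface

Orientations are given as [roll, pitch, yaw] about the fixed x, y, z axes, in that order (R = Rz(yaw) Ry(pitch) Rx(roll)).
In Python, from workcell import bot gives the robot as it stands.
- The arm moves only by the shell command python3 -m crank 'ROWS' [OPENING] [FORCE]. ROWS is a JSON object of lists of equal length, an entry for each row: "travel": the shift along the world's x, y, z in cm, a list of three; "rot": the turn, a rotation vector about the world's x, y, z in degrees, a list of three. A call has 1 to 8 rows; each row is the pose to reach, as a shift and turn from the pose commanded when the call began; what a row does not reach only later rows make up. A row lasts 1/10 s, in which the tool goes at most 50 mm and 8.59 degrees, less where a joint would pass 70% of its speed; a pose out of reach is approached as far as the arm can. A call with a gripper value outside its range is refused whole. OPENING is the opening, from -1 (shut) to 1 (fully open), so that 0 is half open, set as the call begins (- or left out, the last holds). The fingers move at their own pace and stop on an object; FORCE is the grip in N (left out, the last holds). Time passes only in rows, so rows that repeat a pose let the fingers close. It gives the time, the measured TCP pose, the force and the opening at its end, in the units of the state.
- bot.observe(): the state, without advancing time (a new reading comes with each control period).
- bot.grab_frame(name): name is "scene" or "top"; returns the picture (420x560x3 uint8, red, green, blue); there is no depth.
- bot.camera_model(name): a dict with "fx", "fy", "cx", "cy" (pixels), "k1" (the pictures are not rectified: a ray, as slopes to the right and down, at radius r is drawn at 1 + k1 r^2 times it, then the intrinsics apply), "R" (3x3) and "t" (3): a world point X has camera coordinates R X + t. Camera axes: x right, y down, z forward; pixel columns grow to the right and rows downward; lengths in m; the calibration is good to about 2 mm. A picture is of the moment at which its call begins. camera_model takes no time and is no camera call.
- bot.job_done(): hands the job in, once; it reports no verdict.
Trained networks look in the newest picture that a camera, given by its name, has taken for a name from the list of things; names that differ only in an ending like _2 or _b are one class to them, and where a whole thing is asked for, a point or a joint stands for the part that bears it (a point fixed in the world has none). Each returns a list of dicts, best first, with "conf" (0 to 1); they miss things now and then, are a little off and sometimes report something else, mostly with a low value. They report only what shows in the picture. A call takes as long as a camera call. They do not tell look-alikes from the thing itself.
- bot.silhouettes(camera, thing): "pixels" (420x560 bool, what is visible of it) and "box" ([centre column, centre row, width, height] in pixels, round what is visible of it).
The state is a dict: "clock": time; "qpos": joint angles; "qd": joint speeds; "joint_efforts": joint torques, N m; "position": TCP position; "tool_rot": TCP orientation; "force": force on the tool from outside, world axes, zero at the start; "moment": the same for the moment, N m; "grip_width": finger opening in m.
Only numpy, scipy, OpenCV 4.12 (cv2) and the standard library are available. Lean on these libraries where they do the work, as an engineer would, in place of code of your own. Each camera call takes 0.05 s, during which the arm holds its last target.

## Working session

There is one attempt and no reset: what is moved stays moved. The work goes in short steps, Python scripts to look and compute and a shell command to move; the robot and the scene stay as the last step left them, time stands still between calls to the robot, and variables do not carry over. Pictures are saved under pics/ and viewed, and the job is handed in when it is done.

```bash
ls; mkdir -p pics
python3 - <<'E'
from workcell import bot
import cv2, json
s=bot.observe(); print({k:s[k] for k in s})
for n in ("scene","top"):
    im=bot.grab_frame(n); cv2.imwrite(f"pics/{n}0.png",im[:,:,::-1])
    print(n,bot.camera_model(n))
E
```

```text
pics
{'clock': 0.0, 'qpos': array([-1.41319815,  0.52200237, -0.0362979 ,  1.60002804,  0.02121836,
        1.02112437, -0.11282196]), 'qd': array([ 4.08939325e-04, -6.34485460e-05,  1.78541517e-03,  1.74633937e-03,
        1.05535817e-03,  1.33565405e-03,  6.15375923e-04]), 'joint_efforts': array([-5.87897848e-04, -9.27112412e+01,  1.97974496e+00, -3.69937992e+01,
        1.77438481e-02,  8.36632331e-03,  3.40574059e-05]), 'position': array([0.14113592, 0.60857642, 0.30332611]), 'tool_rot': array([-3.14042149e+00,  1.16216724e-04,  2.91374700e+00]), 'force': array([0.38331006, 0.10556984, 0.56729421]), 'moment': array([-0.01504668, -0.01773024, -0.02133621]), 'grip_width': 0.0853058720071514}
scene {'fx': 483.1311935715294, 'fy': 483.1311935715294, 'cx': 287.979614209605, 'cy': 207.55587281353434, 'k1': -0.03153903949498077, 'R': array([[-0.81148801,  0.58402319, -0.02010255],
       [ 0.42977202,  0.57314342, -0.69771243],
       [-0.3959586 , -0.57482478, -0.71609584]]), 't': array([ 0.42073644, -0.20747618,  1.27447199])}
top {'fx': 543.0412089205944, 'fy': 543.0412089205944, 'cx': 287.4810884021685, 'cy': 204.4182664332749, 'k1': -0.1599526344347105, 'R': array([[ 1.41315464e-03, -9.99970889e-01, -7.49830843e-03],
       [-9.92915545e-01, -5.12200752e-04, -1.18821115e-01],
       [ 1.18813815e-01,  7.61309961e-03, -9.92887364e-01]]), 't': array([0.06190718, 0.54986861, 1.19975913])}
```

View pics/scene0.png

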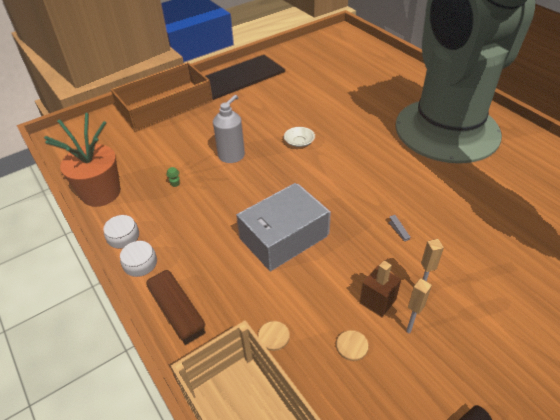

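View pics/top0.png

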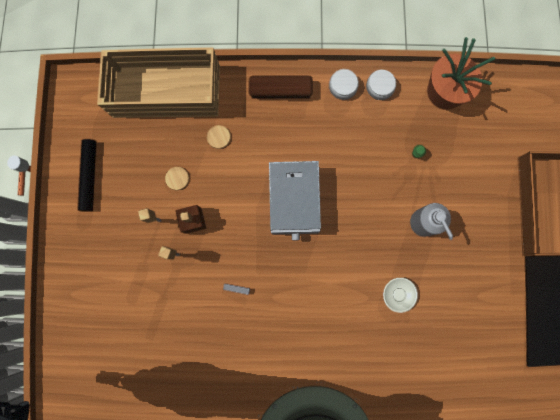

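The top view shows the box at about (295,198) with its slot at (294,175). The stand with a seated pin is at (188,218), and two look-alike pins stand at (146,215) and (166,253). I'll zoom in on these next.

Run:
```python
import cv2, numpy as np
t=cv2.imread("pics/top0.png"); s=cv2.imread("pics/scene0.png")
a=cv2.resize(t[150:250,260:330],None,fx=5,fy=5,interpolation=cv2.INTER_CUBIC)
b=cv2.resize(t[195:275,130:230],None,fx=4,fy=4,interpolation=cv2.INTER_CUBIC)
out=np.zeros((500,760,3),np.uint8); out[:500,:350]=a; out[:320,355:755]=b; cv2.imwrite("pics/z1.png",out)
a=cv2.resize(s[235:335,355:445],None,fx=4,fy=4,interpolation=cv2.INTER_CUBIC)
b=cv2.resize(s[180:265,235:330],None,fx=4,fy=4,interpolation=cv2.INTER_CUBIC)
out=np.zeros((400,750,3),np.uint8); out[:400,:360]=a; out[:340,365:745]=b; cv2.imwrite("pics/z2.png",out)
```

```text
(no output)
```

View pics/z1.png

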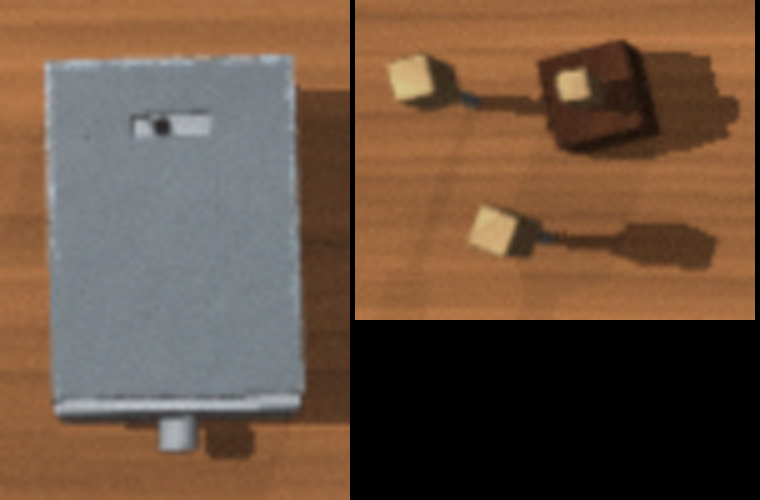

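View pics/z2.png

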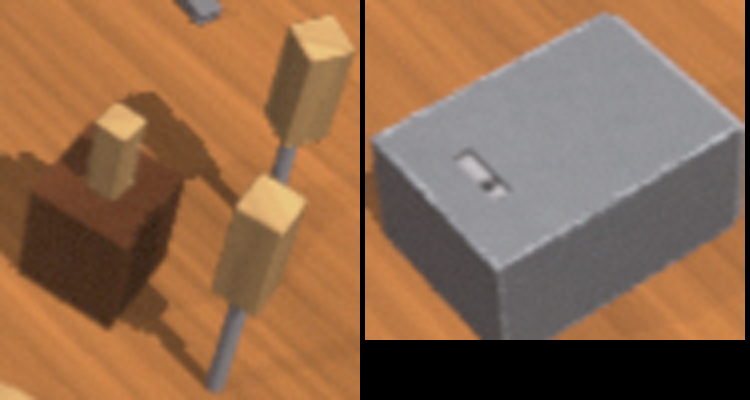

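The hole shows as a dark spot at top px ≈ (292,175), inside the slot, which runs from (286,175) to (302,175). The pin in the stand is the small one. I'll fit poses from the silhouettes.

```bash
cat > h.py <<'E'
from workcell import bot
import numpy as np, cv2
from scipy.optimize import minimize
C={n:bot.camera_model(n) for n in("scene","top")}
def proj(n,X):
    c=C[n]; P=np.atleast_2d(X)@np.array(c["R"]).T+c["t"]; s=P[:,:2]/P[:,2:]
    s=s*(1+c["k1"]*(s**2).sum(1,keepdims=True))
    return s*[c["fx"],c["fy"]]+[c["cx"],c["cy"]]
def ray(n,uv):
    c=C[n]; d=(np.array(uv,float)-[c["cx"],c["cy"]])/[c["fx"],c["fy"]]; s=d.copy()
    for _ in range(30): s=d/(1+c["k1"]*(s**2).sum())
    R=np.array(c["R"]); o=-R.T@c["t"]; v=R.T@np.r_[s,1]; return o,v/np.linalg.norm(v)
def atz(n,uv,z):
    o,v=ray(n,uv); return o+v*(z-o[2])/v[2]
def boxv(lx,ly,z0,z1,p):
    x,y,a=p; c,s=np.cos(a),np.sin(a)
    return np.array([[x+c*i*lx/2-s*j*ly/2,y+s*i*lx/2+c*j*ly/2,z] for i in(-1,1) for j in(-1,1) for z in(z0,z1)])
def hullmask(n,V):
    uv=cv2.convexHull((proj(n,V)*16).astype(np.int32)); m=np.zeros((420,560),np.uint8)
    cv2.fillConvexPoly(m,uv,255,cv2.LINE_AA,4); return m/255.
def fit(masks,lx,ly,z0,z1,p0):
    f=lambda p: sum(np.abs(hullmask(n,boxv(lx,ly,z0,z1,p))-m).sum() for n,m in masks.items())
    best=None
    for a in np.arange(-.7,.8,.2):
        r=minimize(f,[p0[0],p0[1],p0[2]+a],method="Nelder-Mead",options=dict(initial_simplex=[[p0[0],p0[1],p0[2]+a],[p0[0]+.01,p0[1],p0[2]+a],[p0[0],p0[1]+.01,p0[2]+a],[p0[0],p0[1],p0[2]+a+.2]],xatol=1e-4,fatol=.1))
        if best is None or r.fun<best.fun: best=r
    return best
E
python3 - <<'E'
from h import *
M={}
for n in("scene","top"):
    bot.grab_frame(n)
    for th in("refill_box","pin","stand"):
        d=bot.silhouettes(n,th)
        print(n,th,[(round(float(x["conf"]),2),np.round(x["box"],1).tolist(),int(x["pixels"].sum())) for x in d])
        for i,x in enumerate(d): M[f"{n}|{th}|{i}"]=x["pixels"]
np.savez("masks.npz",**M)
E
```

```text
scene refill_box [(0.56, [282.1, 228.4, 97.7, 87.7], 5177)]
scene pin [(0.85, [431.4, 261.1, 25.9, 41.1], 545), (0.79, [420.7, 306.4, 25.2, 54.1], 659), (0.73, [384.9, 274.4, 14.3, 24.5], 285)]
scene stand [(0.84, [380.8, 293.4, 41.5, 43.6], 1210)]
top refill_box [(0.66, [235.6, 291.0, 27.7, 10.3], 149), (0.62, [293.6, 202.7, 60.8, 77.7], 3784)]
top pin [(0.77, [149.8, 216.5, 20.5, 12.4], 163), (0.59, [169.6, 252.2, 18.9, 14.4], 195), (0.58, [183.4, 218.8, 7.9, 4.4], 71), (0.54, [431.8, 221.4, 37.7, 40.1], 1039), (0.33, [399.0, 295.9, 30.3, 31.7], 895)]
top stand [(0.75, [192.3, 217.4, 27.8, 26.1], 535)]
```

Run:
```python
from h import *
M=np.load("masks.npz")
def two(th,i,j): return {"scene":M[f"scene|{th}|{i}"].astype(float),"top":M[f"top|{th}|{j}"].astype(float)}
p0=atz("top",(188,218),.066); print("stand guess",p0, "box guess",atz("top",(295,196),.075))
m=two("stand",0,0); m["scene"]=np.maximum(m["scene"],0)
hm={}
for n,k in(("scene","scene|pin|2"),("top","top|pin|2")): hm[n]=M[k].astype(float)
ms={n:np.maximum(m[n],0)*1 for n in m}
for n in ms: # fit stand w/o the handle: count union
    ms[n]=np.maximum(ms[n],hm[n])
import scipy.optimize
def fs(p):
    t=0
    for n in ms:
        pin=np.array(p)
        t+=np.abs(np.maximum(hullmask(n,boxv(.05,.05,0,.066,p[:3])),hullmask(n,boxv(.016,.016,.066,.112,[p[0],p[1],p[3]])))-ms[n]).sum()
    return t
best=None
for a in np.arange(0,1.5,.25):
    r=minimize(fs,[p0[0],p0[1],a,a],method="Nelder-Mead",options=dict(initial_simplex=np.array([p0[0],p0[1],a,a])+np.vstack([np.zeros(4),np.diag([.01,.01,.2,.2])]),xatol=1e-4,fatol=.1))
    if best is None or r.fun<best.fun: best=r
print("stand+pin",best.x,best.fun)
pm={n:hm[n] for n in hm}
print("pin alone",fit(pm,.016,.016,.066,.112,[best.x[0],best.x[1],best.x[3]]).x)
for n in pm: print(n,fit({n:pm[n]},.016,.016,.066,.112,[best.x[0],best.x[1],best.x[3]]).x)
bb=two("refill_box",0,1); p1=atz("top",(295,196),.075)
r=fit(bb,.15,.11,0,.075,[p1[0],p1[1],0]); print("box",r.x,r.fun)
for n in bb: 
    q=fit({n:bb[n]},.15,.11,0,.075,[p1[0],p1[1],0]); print(n,q.x,q.fun)
for n in ("top","scene"):
    im=bot.grab_frame(n).copy()
    big=cv2.resize(im,None,fx=4,fy=4,interpolation=cv2.INTER_CUBIC)
    for V,c in((boxv(.15,.11,.0,.075,r.x),(255,0,0)),(boxv(.05,.05,0,.066,best.x[:3]),(0,255,0)),(boxv(.016,.016,.066,.112,[best.x[0],best.x[1],best.x[3]]),(255,255,0))):
        uv=((proj(n,V)+.5)*4-.5).astype(int)
        for a,b in((0,1),(2,3),(4,5),(6,7),(0,2),(4,6),(1,3),(5,7),(0,4),(1,5),(2,6),(3,7)): cv2.line(big,tuple(map(int,uv[a])),tuple(map(int,uv[b])),c,1)
    sl=[(255,155,75,90),(168,198,45,40)] if n=="top" else [(230,180,110,90),(355,250,60,70)]
    o=np.zeros((370,740,3),np.uint8); x=0
    for (u,v,w,h) in sl:
        cr=big[v*4:(v+h)*4,u*4:(u+w)*4]; o[:cr.shape[0],x:x+cr.shape[1]]=cr; x+=cr.shape[1]+5
    cv2.imwrite(f"pics/fit_{n}.png",o[:,:,::-1])
```

```text
stand guess [0.51541341 0.28276359 0.066     ] box guess [0.5634139  0.04562879 0.075     ]
stand+pin [0.51517136 0.28340557 0.2917186  0.25787071] 235.15686274509804
pin alone [0.51536219 0.28319414 0.23136414]
scene [0.51517739 0.28322633 0.25893977]
top [0.51636446 0.28355857 1.09483541]
box [0.56397185 0.04684878 0.03301523] 351.43921568627445
scene [0.56395934 0.04677099 0.02659133] 156.76470588235293
top [0.56416209 0.04691537 0.03499478] 189.9058823529412
```

View pics/fit_top.png

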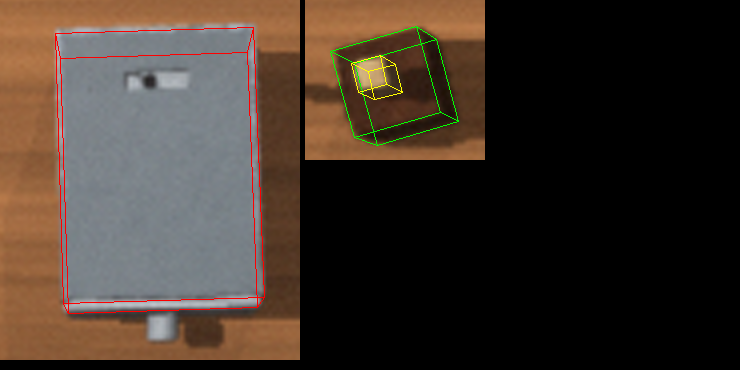

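View pics/fit_scene.png

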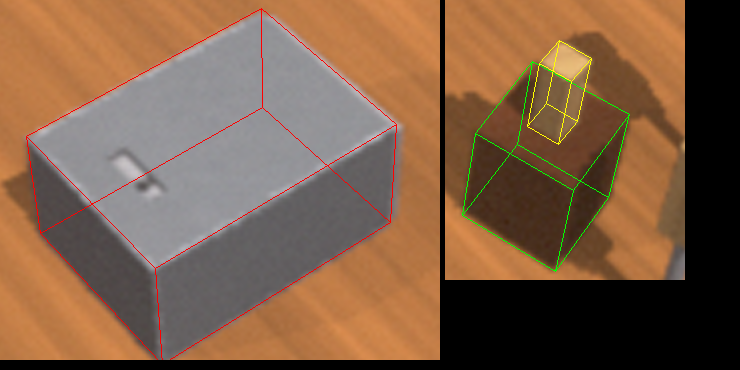

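Run:
```python
from h import *
print("lookalike A tip",atz("scene",(408.7,331),0), "top guess", [atz("top",(146,214.5),z) for z in(.12,.14)])
print("lookalike B", [atz("top",(166,253),z) for z in(.12,.14)])
im=bot.grab_frame("top"); g=im[168:182,283:306].astype(int).sum(2)//3; print(g)
im=bot.grab_frame("scene"); g=im[212:232,255:277].astype(int).sum(2)//3; print(g)
bx=np.array([.56397,.04685]);a=.033
c,s=np.cos(a),np.sin(a); R=np.array([[c,-s],[s,c]])
sl=bx+R@[.045,0]; print("slot",sl)
for z in(.075,.071):
  for y in (-.018,0,.004,.018): print(z,y,*[proj(n,np.r_[bx+R@[.045,y],z]).round(1) for n in("top","scene")])
```

```text
lookalike A tip [0.51322563 0.36321375 0.        ] top guess [array([0.51759594, 0.36339598, 0.12      ]), array([0.51558616, 0.35793712, 0.14      ])]
lookalike B [array([0.43604092, 0.31792784, 0.12      ]), array([0.43546567, 0.31326876, 0.14      ])]
[[132 128 131 131 130 130 129 131 132 129 131 129 129 129 129 129 131 129
  131 130 131 129 125]
 [130 128 126 133 129 130 132 129 133 133 129 130 127 125 126 127 128 131
  128 129 128 129 128]
 [129 129 131 132 132 132 128 128 131 130 129 130 128 126 126 123 123 130
  126 127 130 127 129]
 [134 132 129 130 132 132 128 128 126 126 127 126 125 124 122 120 120 120
  124 129 126 126 128]
 [127 132 133 129 124 121 107 112 112 105 115 116 119 122 117 106 101 103
  109 126 123 128 127]
 [127 128 124  93 101 101 101 122 124  93 123 158 159 165 162 161 159 161
  158 139 130 129 129]
 [129 129 121 106 155 161 139 110  60  48  72 152 167 171 172 172 173 166
  163 140 130 129 129]
 [132 129 123 110 172 173 174 115  52  40  59 134 176 180 174 182 179 172
  166 141 131 131 131]
 [132 131 131 120 173 177 172 140  70  54  71 135 171 174 173 173 177
[... 2049 characters left out ...]
68 181 181 172 157 148 151
  153 151 152 151]
 [151 150 151 150 150 150 150 151 155 151 151 163 167 154 151 151 148 153
  151 152 153 151]
 [150 148 148 147 150 149 150 150 152 150 150 154 154 149 147 150 150 149
  147 148 153 149]
 [150 150 150 150 148 148 150 152 148 150 150 151 152 149 149 148 149 148
  149 150 150 148]]
slot [0.6089455  0.04833473]
0.075 -0.018 [[301.9 175.3]] [[259.  217.4]]
0.075 0 [[293.8 175.6]] [[264.3 222.6]]
0.075 0.004 [[292.  175.6]] [[265.5 223.8]]
0.075 0.018 [[285.6 175.8]] [[269.7 227.9]]
0.071 -0.018 [[301.9 175.6]] [[259.1 218.7]]
0.071 0 [[293.8 175.9]] [[264.4 223.9]]
0.071 0.004 [[292.  175.9]] [[265.6 225.1]]
0.071 0.018 [[285.6 176.1]] [[269.8 229.3]]
```

```bash
cat > ov.py <<'E'
from h import *
bx=np.array([.56397,.04685]);a=.033
c,s=np.cos(a),np.sin(a); R=np.array([[c,-s],[s,c]])
ims={n:bot.grab_frame(n) for n in("top","scene")}
def ov(dx,dy,hy,K=16):
    o=[]
    for n,(u,v) in(("top",(282,167)),("scene",(254,212))):
        cr=cv2.resize(ims[n][v:v+18,u:u+23],None,fx=K,fy=K,interpolation=cv2.INTER_CUBIC)
        w=lambda q,z:(((proj(n,np.c_[(bx+[dx,dy])+np.array(q)@R.T,np.full(len(q),z)])-[u,v]+.5)*K)).astype(np.int32)
        rect=[(.04,-.018),(.05,-.018),(.05,.018),(.04,.018)]
        cv2.polylines(cr,[w(rect,.075)],True,(255,0,0),1); cv2.polylines(cr,[w(rect,.071)],True,(255,160,0),1)
        th=np.linspace(0,6.28,40); ci=np.c_[.045+.00425*np.cos(th),hy+.00425*np.sin(th)]
        cv2.polylines(cr,[w(ci,.071)],True,(0,255,0),1); o.append(cr)
    return np.hstack(o)
import sys
P=[(0,0,.0043),(.0015,0,.0043)]
cv2.imwrite("pics/ov.png",np.vstack([ov(*p) for p in P])[:,:,::-1])
E
python3 ov.py
```

```text
(no output)
```

View pics/ov.png

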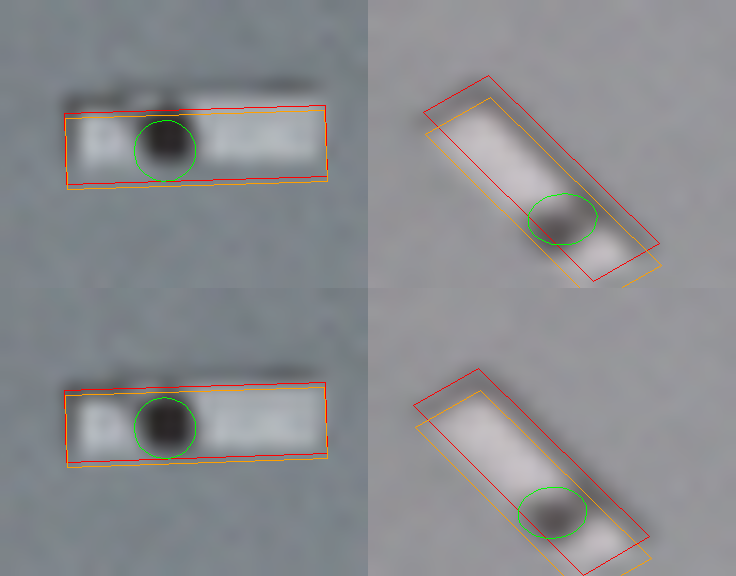

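Moving the hole outline 1.5 mm in +x matches the dark spot in both views, which puts the hole at about (0.610, 0.0527). Next I move above the pin at (0.515, 0.283).

```bash
python3 -m crank '{"travel":[[2,-1.7,0],[5,-4.4,0],[9,-7.8,0],[13,-11.3,0],[17,-14.8,0],[21,-18.2,0],[25,-21.7,-1],[28,-24.3,-2]],"rot":[[0,0,-4],[0,0,-10],[0,0,-17],[0,0,-24],[0,0,-31],[0,0,-38],[0,0,-45],[0,0,-52]]}' -0.1 60
```

```text
clock: 1.6
position: [0.4181, 0.3684, 0.2858]
tool_rot: [3.14, -0.001, 2.001]
force: [0.6, 0.5, -0.3]
grip_width: 0.0386
```

```bash
python3 -m crank '{"travel":[[2.5,-2.2,-0.5],[5,-4.3,-1.2],[7.5,-6.5,-2.2],[9.4,-8.2,-3.2],[9.4,-8.2,-3.2],[9.4,-8.2,-3.2]],"rot":[[0,0,-3],[0,0,-6],[0,0,-9],[0,0,-10],[0,0,-10],[0,0,-10]]}'
python3 - <<'E'
from h import *
s=bot.observe(); print(s["position"],s["tool_rot"],s["grip_width"],s["qpos"].round(2),s["force"])
for n in("top","scene"):
    im=bot.grab_frame(n); cv2.imwrite(f"pics/a_{n}.png",im[:,:,::-1])
E
```

```text
clock: 2.2
position: [0.5107, 0.2876, 0.253]
tool_rot: [-3.141, 0.0, 1.831]
force: [-0.3, 0.9, 0.3]
grip_width: 0.0385
[0.5107208  0.28755148 0.25304498] [-3.14108871e+00  5.96611418e-05  1.83098430e+00] 0.03854648795059655 [-0.81  0.54  0.28  1.77 -0.19  0.87 -0.18] [-0.25220468  0.9075729   0.32519513]
```

View pics/a_scene.png

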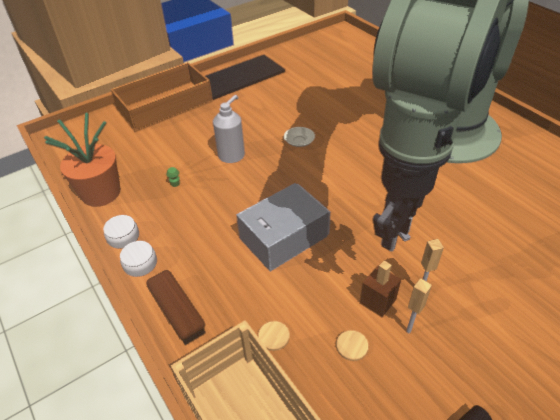

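```bash
python3 -m crank '{"travel":[[0,0,0],[0,0,0],[0,0,0]],"rot":[[0,0,0],[0,0,0],[0,0,0]]}'
```

```text
clock: 2.6
position: [0.5104, 0.2882, 0.2534]
tool_rot: [3.141, -0.0, 1.832]
force: [0.3, -0.7, -0.8]
grip_width: 0.0385
```

```bash
python3 -m crank '{"travel":[[0.3,-0.3,-1.5],[0.5,-0.5,-4],[0.5,-0.5,-5],[0.5,-0.5,-5],[0.5,-0.5,-5]],"rot":[[0,0,0],[0,0,0],[0,0,0],[0,0,0],[0,0,0]]}'
python3 - <<'E'
from h import *
for n in("top","scene"):
    im=bot.grab_frame(n); u,v=((150,180) if n=="top" else (340,205)); cv2.imwrite(f"pics/b_{n}.png",cv2.resize(im[v:v+110,u:u+110],None,fx=5,fy=5,interpolation=cv2.INTER_CUBIC)[:,:,::-1])
E
```

```text
clock: 3.1
position: [0.5158, 0.2828, 0.2035]
tool_rot: [3.142, 0.0, 1.832]
force: [0.1, 0.1, -0.8]
grip_width: 0.0383
```

View pics/b_scene.png

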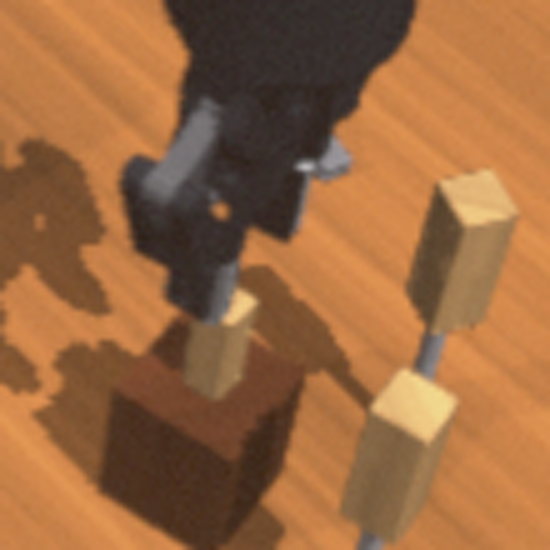

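View pics/b_top.png

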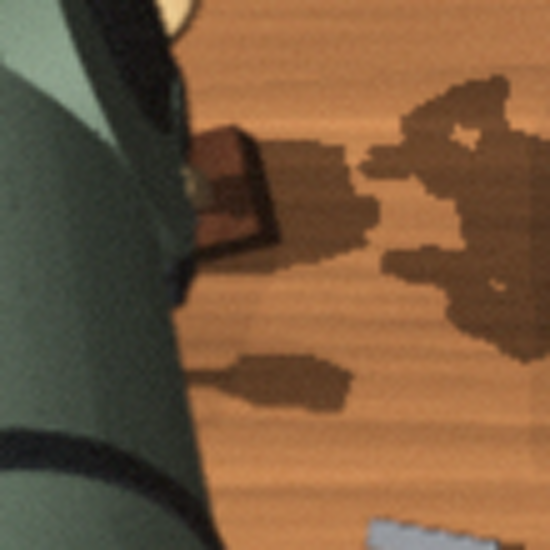

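```bash
python3 -m crank '{"travel":[[0,0,-1.5],[0,0,-3],[0,0,-4.5],[0,0,-5.5],[0,0,-5.5]],"rot":[[0,0,0],[0,0,0],[0,0,0],[0,0,0],[0,0,0]]}'
python3 -m crank '{"travel":[[0,0,0],[0,0,0],[0,0,0],[0,0,0],[0,0,0]],"rot":[[0,0,0],[0,0,0],[0,0,0],[0,0,0],[0,0,0]]}' -0.85 60
python3 - <<'E'
from h import *
for n in("scene",):
    im=bot.grab_frame(n); u,v=((150,180) if n=="top" else (340,205)); cv2.imwrite(f"pics/c_{n}.png",cv2.resize(im[v:v+110,u:u+110],None,fx=5,fy=5,interpolation=cv2.INTER_CUBIC)[:,:,::-1])
E
```

```text
clock: 3.7
position: [0.5151, 0.2823, 0.1464]
tool_rot: [-3.139, 0.001, 1.832]
force: [-0.1, -0.5, 0.3]
grip_width: 0.0383
clock: 4.2
position: [0.5158, 0.2828, 0.1485]
tool_rot: [3.141, -0.0, 1.832]
force: [-0.7, -0.2, 3.1]
grip_width: 0.015
```

View pics/c_scene.png

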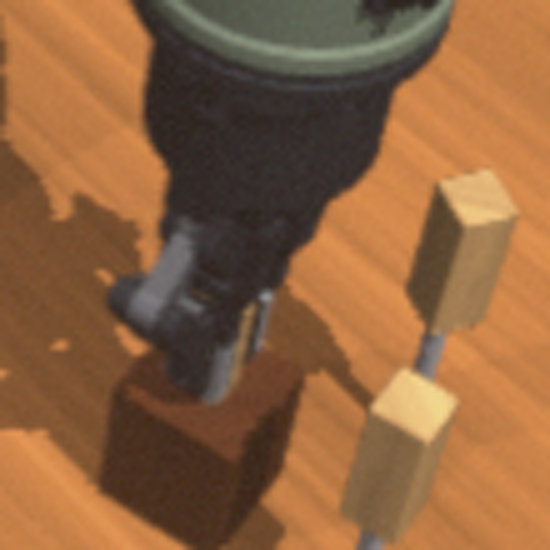

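```bash
python3 -m crank '{"travel":[[0,0,1],[0,0,2.5],[0,0,4.5],[0,0,6.5],[0,0,8.5],[0,0,10],[0,0,10]],"rot":[[0,0,0],[0,0,0],[0,0,0],[0,0,0],[0,0,0],[0,0,0],[0,0,0]]}' -0.85 80
python3 - <<'E'
from h import *
for n in("scene","top"):
    im=bot.grab_frame(n); cv2.imwrite(f"pics/d_{n}.png",im[:,:,::-1])
E
```

```text
clock: 4.95
position: [0.5164, 0.283, 0.2513]
tool_rot: [3.138, -0.001, 1.831]
force: [-0.7, 0.1, -1.4]
grip_width: 0.0153
```

View pics/d_scene.png

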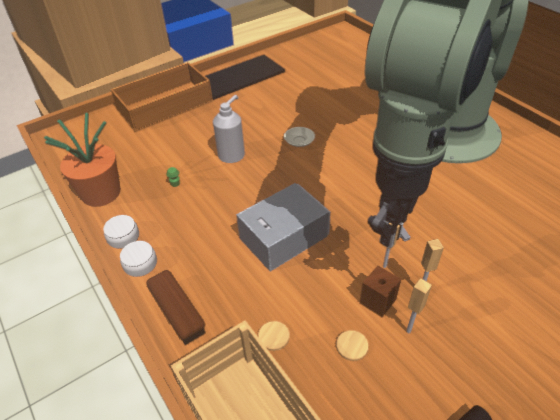

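```bash
python3 -m crank '{"travel":[[0.8,-2,0],[2.2,-5.5,0],[3.8,-9.5,0],[5.4,-13.5,0],[7,-17.5,0],[8.4,-20.8,0],[9.4,-23,0],[9.4,-23,0]],"rot":[[0,0,0],[0,0,0],[0,0,0],[0,0,0],[0,0,0],[0,0,0],[0,0,0],[0,0,0]]}'
python3 -m crank '{"travel":[[0,0,0],[0,0,0]],"rot":[[0,0,0],[0,0,0]]}'
python3 - <<'E'
from h import *
s=bot.observe(); print(s["position"],s["force"],s["qpos"].round(2))
for n in("scene","top"):
    im=bot.grab_frame(n); u,v=((255,140) if n=="top" else (220,150)); cv2.imwrite(f"pics/e_{n}.png",cv2.resize(im[v:v+110,u:u+110],None,fx=5,fy=5,interpolation=cv2.INTER_CUBIC)[:,:,::-1])
E
```

```text
clock: 5.85
position: [0.6102, 0.0487, 0.2476]
tool_rot: [-3.141, 0.002, 1.827]
force: [-1.2, 1.2, -0.7]
grip_width: 0.0151
clock: 6.05
position: [0.6092, 0.0538, 0.2478]
tool_rot: [-3.141, -0.001, 1.833]
force: [0.4, -0.1, -0.7]
grip_width: 0.0149
[0.60922403 0.05378758 0.24775244] [ 0.43405813 -0.12846553 -0.68941609] [-0.38  0.58  0.29  1.7  -0.2   0.89  0.26]
```

View pics/e_scene.png

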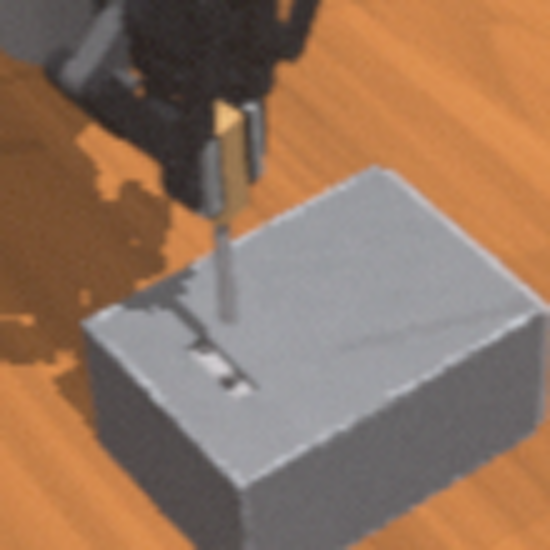

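View pics/e_top.png

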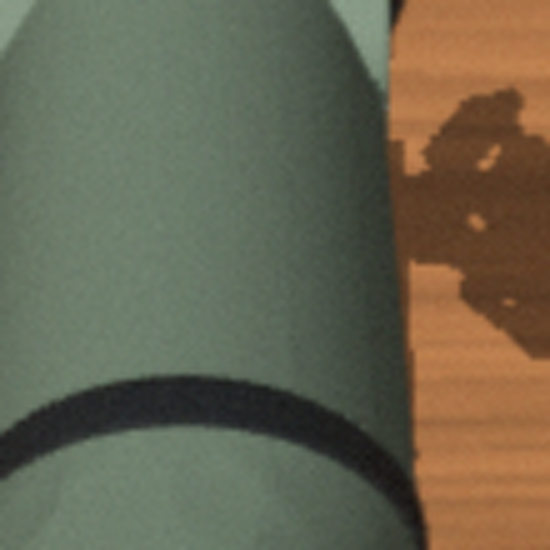

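Run:
```python
from h import *
print(proj("scene",[.6090,.0544,.1053]), proj("scene",[[.6090+.01,.0544,.1053],[.6090,.0644,.1053],[.6090,.0544,.1153]]))
print(proj("scene",[.6090,.0544,.0853+.06]),"rod top")
print("hole dark spot (265.6,225.6)->",atz("scene",(265.8,225.5),.071))
im=bot.grab_frame("scene"); cv2.imwrite("pics/f.png",cv2.resize(im[190:240,240:300],None,fx=12,fy=12,interpolation=cv2.INTER_CUBIC)[:,:,::-1])
```

```text
[[265.14238735 213.79351976]] [[260.79662231 216.07014421]
 [268.06332344 216.83917174]
 [264.85885689 210.1763924 ]]
[[263.98166639 198.97896084]] rod top
hole dark spot (265.6,225.6)-> [0.60902345 0.05343551 0.071     ]
```

View pics/f.png

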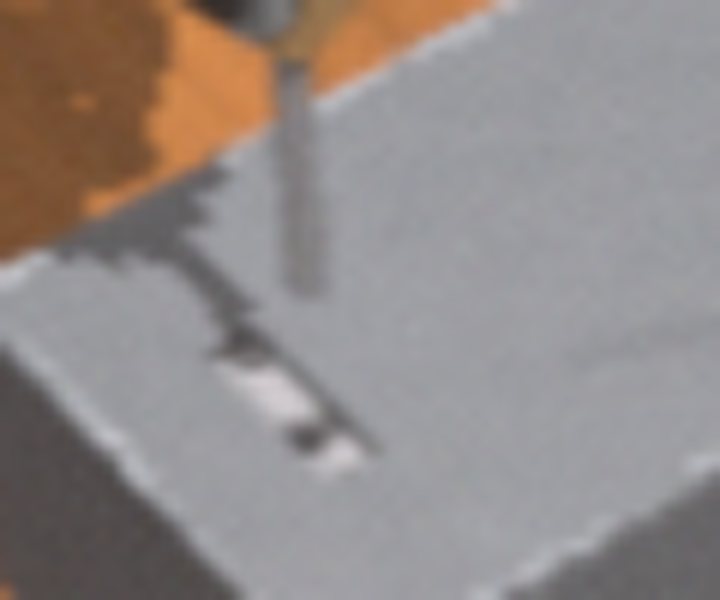

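```bash
python3 -m crank '{"travel":[[0.06,-0.14,-0.5],[0.06,-0.14,-1.2],[0.06,-0.14,-2],[0.06,-0.14,-2.4],[0.06,-0.14,-2.4],[0.06,-0.14,-2.4]],"rot":[[0,0,0],[0,0,0],[0,0,0],[0,0,0],[0,0,0],[0,0,0]]}'
python3 - <<'E'
from h import *
s=bot.observe(); print(s["position"],s["force"])
im=bot.grab_frame("scene"); cv2.imwrite("pics/g.png",cv2.resize(im[190:240,240:300],None,fx=12,fy=12,interpolation=cv2.INTER_CUBIC)[:,:,::-1])
E
```

```text
clock: 6.8
position: [0.6103, 0.0513, 0.2242]
tool_rot: [-3.141, 0.0, 1.832]
force: [0.5, -0.9, -1.0]
grip_width: 0.0152
[0.61029352 0.05129633 0.22417995] [ 0.5247336  -0.85729293 -1.04507681]
```

View pics/g.png

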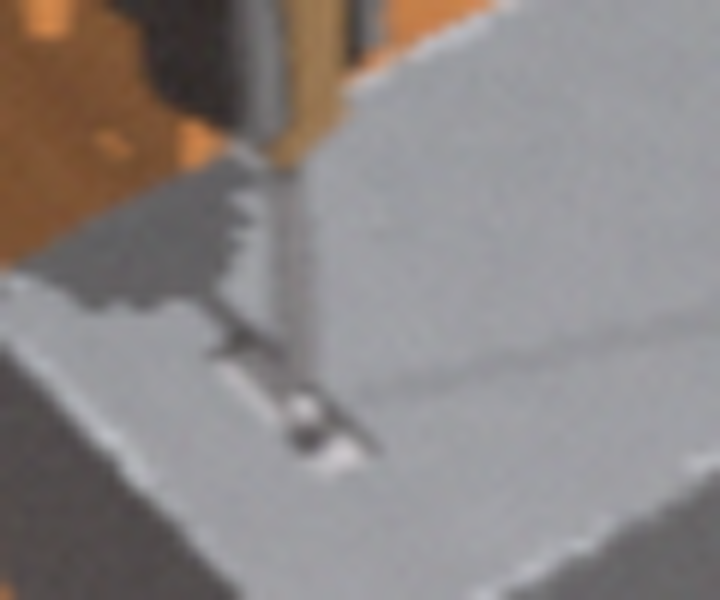

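```bash
python3 -m crank '{"travel":[[0,0,0],[0,0,0]],"rot":[[0,0,0],[0,0,0]]}'
python3 - <<'E'
from h import *
s=bot.observe(); p=s["position"]
print(p,proj("scene",[p[0]-.00015,p[1]+.0006,p[2]-.1425]))
im=bot.grab_frame("scene"); print(im[212:232,255:277].astype(int).sum(2)//3)
print([atz("scene",q,.071) for q in((265.2,225.9),(265.8,225.5))])
E
```

```text
clock: 7.05
position: [0.6104, 0.0514, 0.2245]
tool_rot: [3.141, 0.0, 1.832]
force: [0.1, 0.2, 0.2]
grip_width: 0.0151
[0.61037218 0.05136015 0.22447694] [[264.5725775 221.5552822]]
[[ 99  98 101 106 137 160 160 140 126 129 134 148 159 159 158 160 160 160
  158 158 159 161]
 [ 98 100 103 131 156 158 159 144 127 130 135 146 157 160 160 160 162 161
  160 161 160 159]
 [106 102 100 133 157 161 160 141 128 129 136 148 158 160 162 159 161 159
  161 162 159 159]
 [146 129 107 109 137 157 156 141 128 127 133 146 159 160 161 160 160 158
  160 159 159 160]
 [154 151 132 107 109 134 151 143 126 125 132 147 156 161 159 160 160 161
  162 160 161 159]
 [158 154 151 126  94  94 119 134 129 126 132 146 158 159 161 160 159 158
  162 162 160 160]
 [153 154 152 125  89  86  97 107 118 129 136 150 159 162 160 163 162 161
  162 158 160 158]
 [156 148 129 114 104 112 112 102 107 123 132 146 162 161 160 163 161 162
  162 161 160 161]
 [156 153 149 164 155 127 125 119 115 122 133 149 159 160 160 160 160 159
  160 159 157 155]
 [156 158 156 167 177 159 133 124 126 130 140 153 159 162 158 159 158 156
  154 1
[... 333 characters left out ...]
124 121 115 113 125 147 158 160
  162 160 161 161]
 [158 157 158 158 157 157 159 156 147 114  88  98 134 159 144 129 152 160
  159 160 159 158]
 [158 159 159 162 158 160 160 157 154 135 112 129 173 196 184 145 139 158
  161 161 160 162]
 [158 160 159 159 159 158 160 157 160 158 162 177 192 192 184 165 156 162
  160 161 162 161]
 [160 158 160 157 159 158 159 160 158 163 161 171 176 165 158 157 157 159
  161 160 159 161]
 [160 159 156 158 157 158 160 161 160 158 161 160 161 157 153 156 157 156
  156 160 161 158]
 [160 158 156 157 158 159 158 158 159 159 161 158 160 157 156 155 156 158
  157 156 158 158]]
[array([0.61056394, 0.05360874, 0.071     ]), array([0.60902345, 0.05343551, 0.071     ])]
```

```bash
python3 -m crank '{"travel":[[-0.05,0.1,-0.2],[-0.05,0.1,-0.5],[-0.05,0.1,-0.6],[-0.05,0.1,-0.6]],"rot":[[0,0,0],[0,0,0],[0,0,0],[0,0,0]]}'
python3 -m crank '{"travel":[[0,0,-0.1],[0,0,-0.2],[0,0,-0.3],[0,0,-0.3]],"rot":[[0,0,0],[0,0,0],[0,0,0],[0,0,0]]}'
```

```text
clock: 7.5
position: [0.6097, 0.0523, 0.2179]
tool_rot: [-3.141, -0.0, 1.832]
force: [0.3, 0.2, -0.7]
grip_width: 0.0147
clock: 7.9
position: [0.6097, 0.0523, 0.2151]
tool_rot: [-3.141, -0.0, 1.832]
force: [0.0, 0.4, -1.0]
grip_width: 0.0151
```

```bash
python3 -m crank '{"travel":[[0,0,-0.05],[0,0,-0.1],[0,0,-0.1]],"rot":[[0,0,0],[0,0,0],[0,0,0]]}'
python3 -m crank '{"travel":[[0,0,-0.05],[0,0,-0.1],[0,0,-0.1]],"rot":[[0,0,0],[0,0,0],[0,0,0]]}'
```

```text
clock: 8.2
position: [0.6097, 0.0524, 0.2142]
tool_rot: [-3.141, -0.0, 1.832]
force: [0.1, -0.3, -0.3]
grip_width: 0.0146
clock: 8.5
position: [0.6098, 0.0524, 0.2132]
tool_rot: [-3.142, -0.0, 1.832]
force: [-0.1, -0.1, -1.3]
grip_width: 0.015
```

```bash
python3 -m crank '{"travel":[[0,0,-0.05],[0,0,-0.1],[0,0,-0.1]],"rot":[[0,0,0],[0,0,0],[0,0,0]]}'
```

```text
clock: 8.8
position: [0.6098, 0.0524, 0.2122]
tool_rot: [-3.142, -0.0, 1.832]
force: [0.2, 0.0, -0.8]
grip_width: 0.0152
```

```bash
python3 -m crank '{"travel":[[0,0,-0.05],[0,0,-0.1],[0,0,-0.1]],"rot":[[0,0,0],[0,0,0],[0,0,0]]}'
python3 -m crank '{"travel":[[0,0,-0.05],[0,0,-0.1],[0,0,-0.1]],"rot":[[0,0,0],[0,0,0],[0,0,0]]}'
```

```text
clock: 9.1
position: [0.6097, 0.0523, 0.2112]
tool_rot: [-3.141, -0.0, 1.832]
force: [-0.2, 0.4, -0.8]
grip_width: 0.015
clock: 9.4
position: [0.6097, 0.0523, 0.2101]
tool_rot: [-3.141, 0.0, 1.832]
force: [-0.2, -0.2, -0.1]
grip_width: 0.0149
```

```bash
python3 -m crank '{"travel":[[0,0,-0.1],[0,0,-0.2],[0,0,-0.2]],"rot":[[0,0,0],[0,0,0],[0,0,0]]}'
```

```text
clock: 9.7
position: [0.6097, 0.0524, 0.2081]
tool_rot: [-3.141, -0.0, 1.832]
force: [0.5, -0.4, -0.4]
grip_width: 0.015
```

```bash
python3 -m crank '{"travel":[[0,0,-0.1],[0,0,-0.2],[0,0,-0.3],[0,0,-0.4],[0,0,-0.5],[0,0,-0.5]],"rot":[[0,0,0],[0,0,0],[0,0,0],[0,0,0],[0,0,0],[0,0,0]]}'
```

```text
clock: 10.3
position: [0.6097, 0.0524, 0.2031]
tool_rot: [-3.141, -0.0, 1.832]
force: [-0.3, 0.0, -0.2]
grip_width: 0.015
```

```bash
python3 -m crank '{"travel":[[0,0,-0.05],[0,0,-0.1],[0,0,-0.15],[0,0,-0.2],[0,0,-0.2]],"rot":[[0,0,0],[0,0,0],[0,0,0],[0,0,0],[0,0,0]]}'
python3 -m crank '{"travel":[[0,0,-0.05],[0,0,-0.1],[0,0,-0.15],[0,0,-0.2],[0,0,-0.2]],"rot":[[0,0,0],[0,0,0],[0,0,0],[0,0,0],[0,0,0]]}'
```

```text
clock: 10.8
position: [0.6097, 0.0524, 0.2012]
tool_rot: [-3.141, -0.0, 1.832]
force: [0.0, -0.1, -0.7]
grip_width: 0.0149
clock: 11.3
position: [0.6097, 0.0524, 0.1991]
tool_rot: [-3.141, -0.0, 1.832]
force: [-0.7, 0.2, -0.8]
grip_width: 0.0148
```

```bash
python3 -m crank '{"travel":[[0,0,-0.05],[0,0,-0.1],[0,0,-0.15],[0,0,-0.2],[0,0,-0.2]],"rot":[[0,0,0],[0,0,0],[0,0,0],[0,0,0],[0,0,0]]}'
```

```text
clock: 11.8
position: [0.6097, 0.0523, 0.1972]
tool_rot: [-3.141, -0.0, 1.832]
force: [-0.3, -0.1, -0.6]
grip_width: 0.015
```

```bash
python3 -m crank '{"travel":[[0,0,-0.05],[0,0,-0.1],[0,0,-0.15],[0,0,-0.2],[0,0,-0.2]],"rot":[[0,0,0],[0,0,0],[0,0,0],[0,0,0],[0,0,0]]}'
```

```text
clock: 12.3
position: [0.6097, 0.0523, 0.1952]
tool_rot: [-3.141, 0.0, 1.832]
force: [-0.6, -0.3, -1.4]
grip_width: 0.0148
```

```bash
python3 -m crank '{"travel":[[0,0,-0.05],[0,0,-0.1],[0,0,-0.15],[0,0,-0.2],[0,0,-0.2]],"rot":[[0,0,0],[0,0,0],[0,0,0],[0,0,0],[0,0,0]]}'
```

```text
clock: 12.8
position: [0.6097, 0.0524, 0.1932]
tool_rot: [-3.141, -0.0, 1.832]
force: [-0.6, -0.1, 0.2]
grip_width: 0.0152
```

```bash
python3 -m crank '{"travel":[[0,0,-0.05],[0,0,-0.1],[0,0,-0.15],[0,0,-0.2],[0,0,-0.2]],"rot":[[0,0,0],[0,0,0],[0,0,0],[0,0,0],[0,0,0]]}'
```

```text
clock: 13.3
position: [0.61, 0.0524, 0.1915]
tool_rot: [3.141, 0.0, 1.832]
force: [-0.2, 0.0, 4.8]
grip_width: 0.015
```

```bash
python3 -m crank '{"travel":[[0,0,-0.05],[0,0,-0.1],[0,0,-0.1]],"rot":[[0,0,0],[0,0,0],[0,0,0]]}'
```

```text
clock: 13.6
position: [0.6099, 0.0523, 0.1904]
tool_rot: [3.141, 0.0, 1.832]
force: [0.2, -0.2, 4.5]
grip_width: 0.0148
```

```bash
python3 -m crank '{"travel":[[0,0,-0.05],[0,0,-0.1],[0,0,-0.1]],"rot":[[0,0,0],[0,0,0],[0,0,0]]}'
```

```text
clock: 13.9
position: [0.6099, 0.0524, 0.1894]
tool_rot: [3.141, 0.0, 1.832]
force: [0.2, 0.5, 6.0]
grip_width: 0.015
```

```bash
python3 -m crank '{"travel":[[0,0,-0.05],[0,0,-0.1],[0,0,-0.1]],"rot":[[0,0,0],[0,0,0],[0,0,0]]}'
```

```text
clock: 14.2
position: [0.61, 0.0524, 0.1885]
tool_rot: [3.141, 0.0, 1.832]
force: [0.3, -0.1, 5.4]
grip_width: 0.015
```

```bash
python3 -m crank '{"travel":[[0,0,-0.05],[0,0,-0.1],[0,0,-0.1]],"rot":[[0,0,0],[0,0,0],[0,0,0]]}'
```

```text
clock: 14.5
position: [0.61, 0.0524, 0.1874]
tool_rot: [3.141, 0.0, 1.832]
force: [-0.6, 0.4, 5.6]
grip_width: 0.0149
```

```bash
python3 -m crank '{"travel":[[0,0,-0.05],[0,0,-0.1],[0,0,-0.1]],"rot":[[0,0,0],[0,0,0],[0,0,0]]}'
python3 - <<'E'
from h import *
im=bot.grab_frame("scene"); cv2.imwrite("pics/i.png",cv2.resize(im[150:270,210:360],None,fx=5,fy=5,interpolation=cv2.INTER_CUBIC)[:,:,::-1])
im=bot.grab_frame("top"); cv2.imwrite("pics/i2.png",im[:,:,::-1])
E
```

```text
clock: 14.8
position: [0.61, 0.0524, 0.1865]
tool_rot: [3.141, 0.0, 1.832]
force: [-0.3, 0.1, 5.7]
grip_width: 0.0149
```

View pics/i.png

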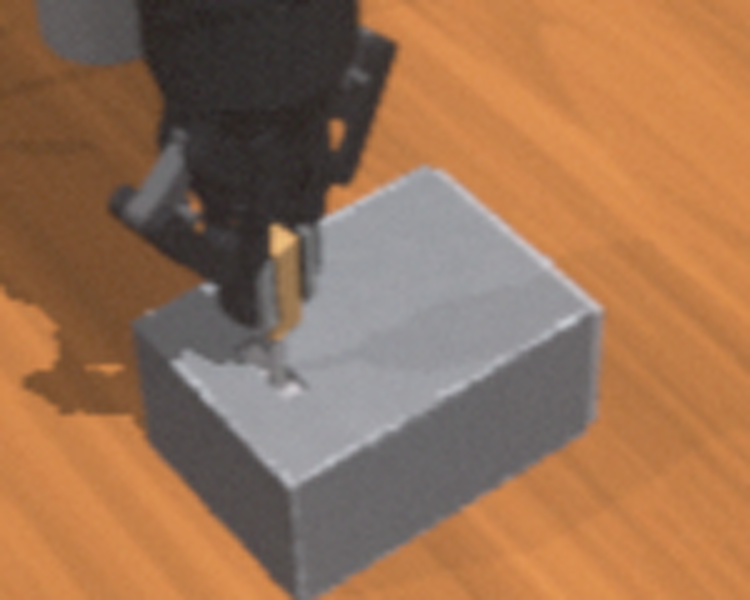

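View pics/i2.png

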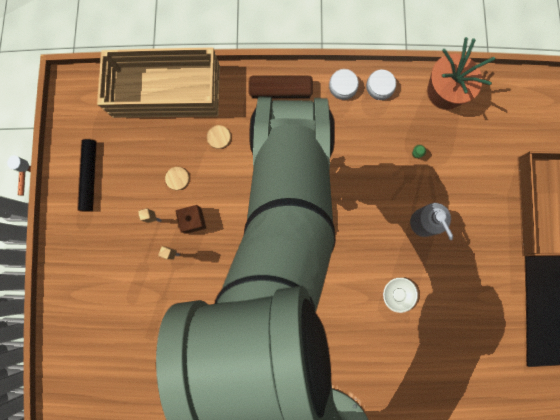

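```bash
python3 -m crank '{"travel":[[0,0,-0.05],[0,0,-0.1],[0,0,-0.1]],"rot":[[0,0,0],[0,0,0],[0,0,0]]}'
python3 - <<'E'
from h import *
im=bot.grab_frame("scene"); cv2.imwrite("pics/j.png",cv2.resize(im[150:270,210:360],None,fx=5,fy=5,interpolation=cv2.INTER_CUBIC)[:,:,::-1])
E
```

```text
clock: 15.2
position: [0.6099, 0.0524, 0.1853]
tool_rot: [3.141, 0.0, 1.832]
force: [1.6, -0.6, 3.9]
grip_width: 0.0151
```

View pics/j.png

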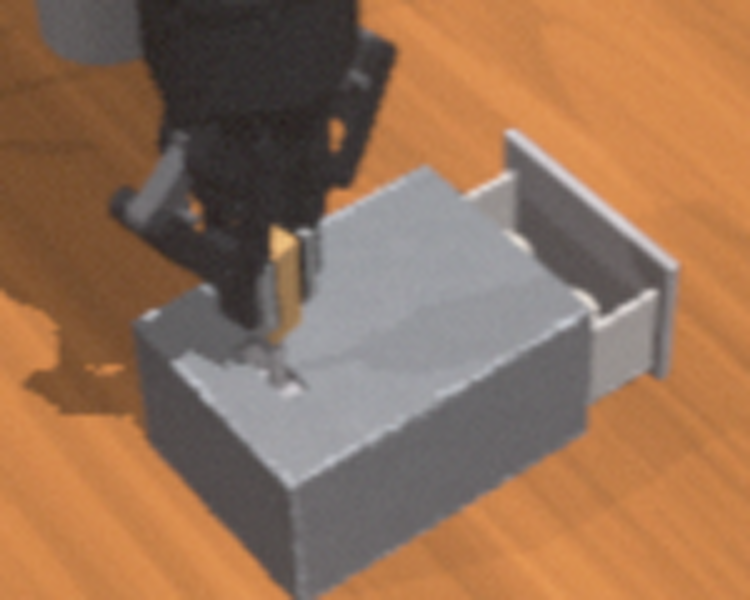

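The drawer has sprung out: its front shows at about (590,250) in the zoomed crop. I'll retract straight up.

```bash
python3 -m crank '{"travel":[[0,0,0.3],[0,0,0.8],[0,0,1.6],[0,0,2.6],[0,0,3.8],[0,0,5],[0,0,6.2],[0,0,6.2]],"rot":[[0,0,0],[0,0,0],[0,0,0],[0,0,0],[0,0,0],[0,0,0],[0,0,0],[0,0,0]]}'
```

```text
clock: 16.05
position: [0.6104, 0.0523, 0.2493]
tool_rot: [3.139, 0.0, 1.832]
force: [0.9, -0.0, 0.1]
grip_width: 0.015
```

```bash
python3 -m crank '{"travel":[[-0.6,1.5,0],[-1.8,4.5,0.3],[-3.4,8.3,0.3],[-5,12.3,0.3],[-6.6,16.3,0.3],[-8,19.6,0.3],[-9,22,0.3],[-9.4,23,0.3]],"rot":[[0,0,0],[0,0,0],[0,0,0],[0,0,0],[0,0,0],[0,0,0],[0,0,0],[0,0,0]]}'
python3 -m crank '{"travel":[[0,0,0],[0,0,0],[0,0,0]],"rot":[[0,0,0],[0,0,0],[0,0,0]]}'
python3 - <<'E'
from h import *
s=bot.observe(); p=s["position"]; print(p,s["tool_rot"],s["force"])
im=bot.grab_frame("scene"); cv2.imwrite("pics/k.png",cv2.resize(im[215:335,340:440],None,fx=5,fy=5,interpolation=cv2.INTER_CUBIC)[:,:,::-1])
E
```

```text
clock: 16.85
position: [0.5136, 0.2857, 0.2496]
tool_rot: [-3.14, -0.001, 1.836]
force: [1.5, 0.4, -0.4]
grip_width: 0.0149
clock: 17.15
position: [0.5163, 0.2809, 0.2502]
tool_rot: [-3.142, 0.001, 1.83]
force: [0.4, 0.1, -0.6]
grip_width: 0.0148
[0.51632345 0.28090939 0.25017696] [-3.14150672e+00  5.92659545e-04  1.82974630e+00] [ 0.43799135  0.05794045 -0.58097223]
```

View pics/k.png

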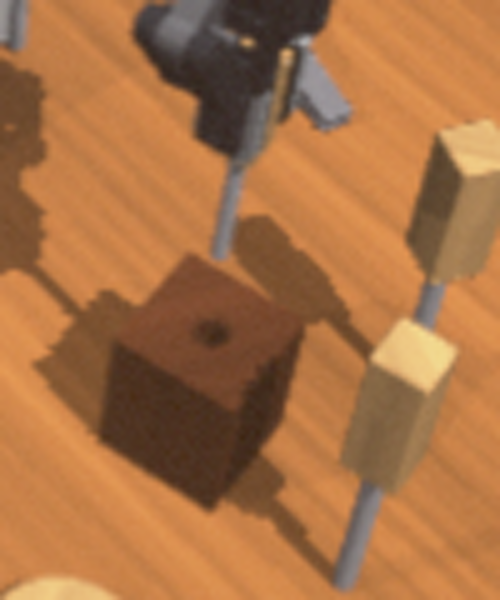

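```bash
python3 -m crank '{"travel":[[-0.05,0.19,0],[-0.05,0.19,0],[-0.05,0.19,0]],"rot":[[0,0,0],[0,0,0],[0,0,0]]}'
python3 - <<'E'
from h import *
s=bot.observe(); p=s["position"]; print(p,s["tool_rot"])
print(atz("scene",(381.7,281.2),.066), atz("top",(187.5,217.9),.066))
im=bot.grab_frame("scene"); cv2.imwrite("pics/l.png",cv2.resize(im[245:305,355:415],None,fx=10,fy=10,interpolation=cv2.INTER_CUBIC)[:,:,::-1])
print(proj("scene",[[p[0]-.00015,p[1]+.0006,p[2]-.1425],[p[0]-.00015,p[1]+.0006,.066]]))
E
```

```text
clock: 17.5
position: [0.5153, 0.2841, 0.2502]
tool_rot: [-3.142, -0.0, 1.831]
force: [0.4, -0.2, -0.4]
grip_width: 0.0144
[0.51534825 0.28406717 0.25022848] [-3.14156900e+00 -1.23168594e-05  1.83136111e+00]
[0.51580667 0.28456635 0.066     ] [0.51563367 0.2838912  0.066     ]
[[384.90551994 266.80755147]
 [381.98959402 281.06970411]]
```

View pics/l.png

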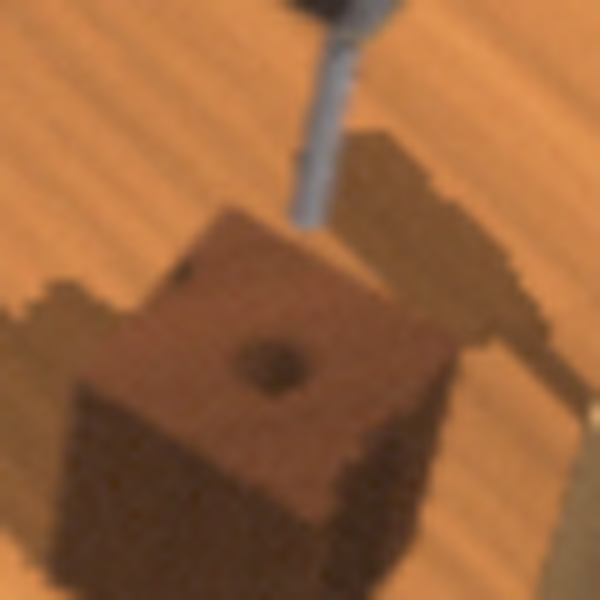

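```bash
python3 -m crank '{"travel":[[0.05,-0.12,-0.5],[0.05,-0.12,-1.2],[0.05,-0.12,-2],[0.05,-0.12,-2.5],[0.05,-0.12,-2.8],[0.05,-0.12,-2.8]],"rot":[[0,0,0],[0,0,0],[0,0,0],[0,0,0],[0,0,0],[0,0,0]]}'
```

```text
clock: 18.15
position: [0.5156, 0.283, 0.2217]
tool_rot: [-3.141, 0.0, 1.832]
force: [-0.9, 0.4, -0.1]
grip_width: 0.015
```

```bash
python3 -m crank '{"travel":[[0,0,-0.3],[0,0,-0.6],[0,0,-0.9],[0,0,-1.2],[0,0,-1.5],[0,0,-1.8],[0,0,-2],[0,0,-2]],"rot":[[0,0,0],[0,0,0],[0,0,0],[0,0,0],[0,0,0],[0,0,0],[0,0,0],[0,0,0]]}'
python3 - <<'E'
from h import *
im=bot.grab_frame("scene"); cv2.imwrite("pics/m.png",cv2.resize(im[245:305,355:415],None,fx=8,fy=8,interpolation=cv2.INTER_CUBIC)[:,:,::-1])
E
```

```text
clock: 18.95
position: [0.5157, 0.283, 0.2019]
tool_rot: [-3.141, 0.0, 1.832]
force: [-0.2, -0.1, -1.2]
grip_width: 0.0153
```

View pics/m.png

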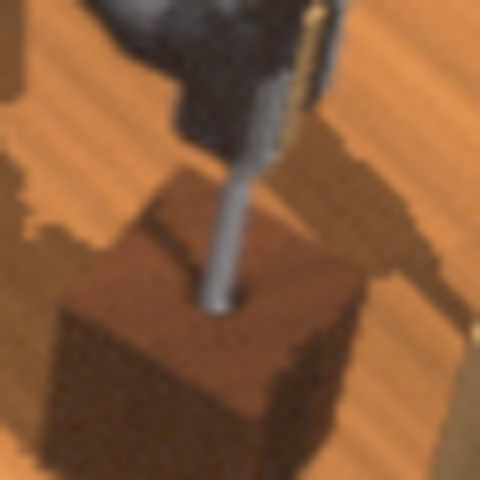

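The rod is in the stand hole, at about (217,295) in the zoomed crop, with no contact force. I'll lower it most of the way.

```bash
python3 -m crank '{"travel":[[0,0,-0.4],[0,0,-1],[0,0,-1.8],[0,0,-2.6],[0,0,-3.4],[0,0,-4.2],[0,0,-4.8],[0,0,-5]],"rot":[[0,0,0],[0,0,0],[0,0,0],[0,0,0],[0,0,0],[0,0,0],[0,0,0],[0,0,0]]}'
python3 -m crank '{"travel":[[0,0,-0.05],[0,0,-0.1],[0,0,-0.1]],"rot":[[0,0,0],[0,0,0],[0,0,0]]}'
```

```text
clock: 19.8
position: [0.5156, 0.2829, 0.1514]
tool_rot: [-3.141, 0.0, 1.832]
force: [-0.2, -0.3, -0.4]
grip_width: 0.0153
clock: 20.1
position: [0.5159, 0.2831, 0.1515]
tool_rot: [3.141, -0.0, 1.832]
force: [0.8, 0.6, -1.2]
grip_width: 0.0151
```

```bash
python3 -m crank '{"travel":[[0,0,-0.05],[0,0,-0.1],[0,0,-0.15],[0,0,-0.15]],"rot":[[0,0,0],[0,0,0],[0,0,0],[0,0,0]]}'
```

```text
clock: 20.5
position: [0.5157, 0.2831, 0.1497]
tool_rot: [-3.141, 0.0, 1.832]
force: [0.4, 0.0, 0.0]
grip_width: 0.0147
```

```bash
python3 -m crank '{"travel":[[0,0,-0.05],[0,0,-0.1],[0,0,-0.1]],"rot":[[0,0,0],[0,0,0],[0,0,0]]}'
```

```text
clock: 20.8
position: [0.5157, 0.283, 0.1487]
tool_rot: [-3.142, 0.0, 1.832]
force: [-0.7, -0.5, -0.1]
grip_width: 0.0149
```

```bash
python3 -m crank '{"travel":[[0,0,-0.03],[0,0,-0.05],[0,0,-0.05]],"rot":[[0,0,0],[0,0,0],[0,0,0]]}'
```

```text
clock: 21.1
position: [0.5158, 0.283, 0.1486]
tool_rot: [3.142, -0.0, 1.832]
force: [-2.7, -1.1, 6.4]
grip_width: 0.0149
```

```bash
python3 -m crank '{"travel":[[0,0,-0.03],[0,0,-0.05],[0,0,-0.05]],"rot":[[0,0,0],[0,0,0],[0,0,0]]}'
python3 - <<'E'
from h import *
im=bot.grab_frame("scene"); cv2.imwrite("pics/n.png",cv2.resize(im[245:305,355:415],None,fx=8,fy=8,interpolation=cv2.INTER_CUBIC)[:,:,::-1])
E
```

```text
clock: 21.4
position: [0.5158, 0.283, 0.1485]
tool_rot: [3.141, -0.0, 1.832]
force: [-4.2, -2.0, 14.3]
grip_width: 0.0152
```

View pics/n.png

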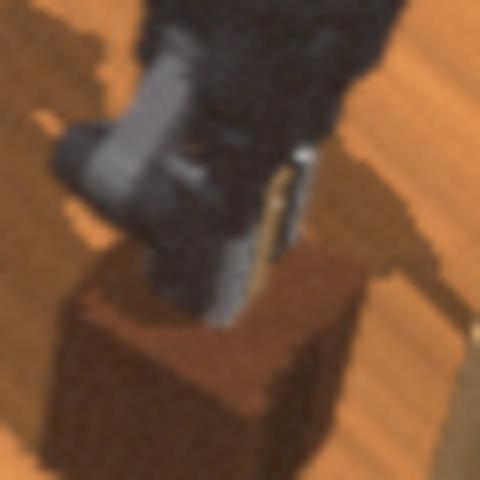

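The pin is seated: TCP z is 0.1485 m, the same as at the grasp, and contact force has built up. I'll release and rise.

```bash
python3 -m crank '{"travel":[[0,0,0.05],[0,0,0.1],[0,0,0.1],[0,0,0.1],[0,0,0.1],[0,0,0.1]],"rot":[[0,0,0],[0,0,0],[0,0,0],[0,0,0],[0,0,0],[0,0,0]]}' -0.1 20
```

```text
clock: 22.05
position: [0.5158, 0.283, 0.1487]
tool_rot: [-3.142, 0.0, 1.832]
force: [-0.3, 1.3, -0.5]
grip_width: 0.0382
```

```bash
python3 -m crank '{"travel":[[0,0,0.5],[0,0,1.5],[0,0,3],[0,0,5],[0,0,7],[0,0,9],[0,0,11],[0,0,12]],"rot":[[0,0,0],[0,0,0],[0,0,0],[0,0,0],[0,0,0],[0,0,0],[0,0,0],[0,0,0]]}'
python3 -m crank '{"travel":[[-1,2,0],[-3,5,0],[-5,8,0],[-8,11,0],[-10,14,0],[-10,14,0],[-10,14,0]],"rot":[[0,0,0],[0,0,0],[0,0,0],[0,0,0],[0,0,0],[0,0,0],[0,0,0]]}'
python3 - <<'E'
from h import *
im=bot.grab_frame("scene"); cv2.imwrite("pics/o.png",im[:,:,::-1])
cv2.imwrite("pics/oz.png",cv2.resize(im[245:325,355:455],None,fx=7,fy=7,interpolation=cv2.INTER_CUBIC)[:,:,::-1])
im=bot.grab_frame("top"); cv2.imwrite("pics/p.png",im[:,:,::-1])
E
```

```text
clock: 22.85
position: [0.5162, 0.2832, 0.2716]
tool_rot: [3.139, -0.001, 1.831]
force: [-0.2, -0.1, -0.9]
grip_width: 0.0384
clock: 23.55
position: [0.4153, 0.4234, 0.269]
tool_rot: [3.142, 0.0, 1.833]
force: [0.1, -0.6, 0.6]
grip_width: 0.0384
```

View pics/o.png

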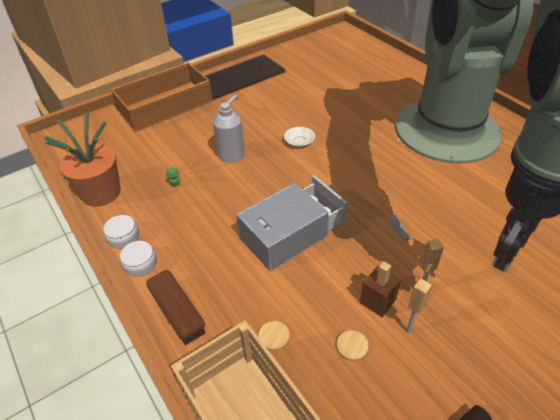

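View pics/oz.png

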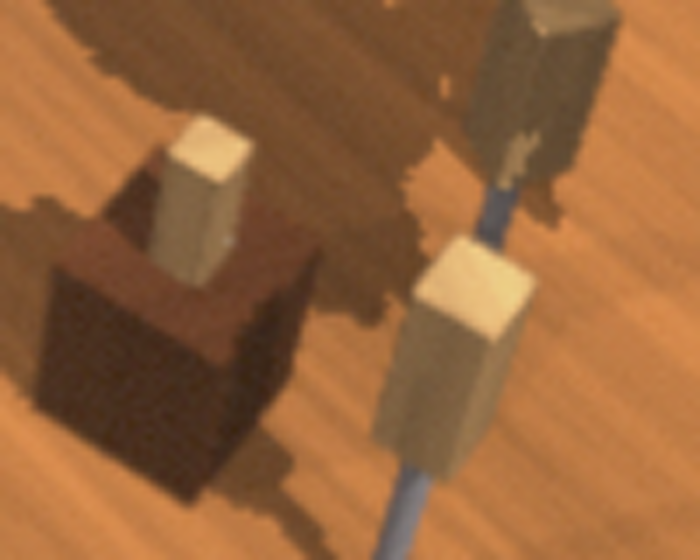

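View pics/p.png

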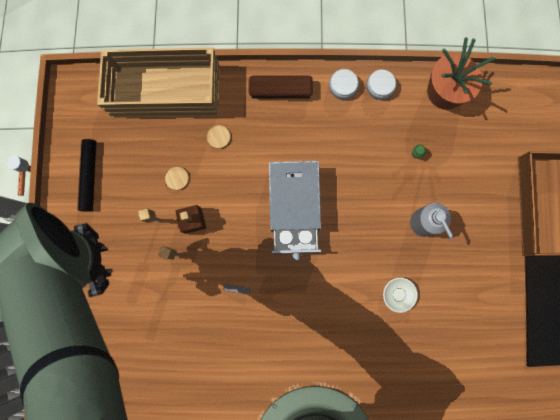

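The pin stands upright and flush in its stand at scene (383,273). The drawer is out, and the other things are where they were. I'm handing in.

Run:
```python
from h import *
m=bot.silhouettes("scene","pin")
for d in m:
    if abs(d["box"][0]-384)<8: print(d["conf"],d["box"]); print(fit({"scene":d["pixels"].astype(float)},.016,.016,.066,.112,[.5152,.2833,.26]).x)
s=bot.observe(); print(s["clock"],s["force"])
print(bot.job_done())
```

```text
23.7 [0.42033693 0.56421852 0.23470256]
the job is handed in; nothing more can be done
None
```

The drawer is out, the pin is back in its stand, and I handed the job in at 23.7 s.

- **Hole and catch:** I took the small pin from the stand and lowered it into the slot. The cameras showed the access hole about 4 mm along +y from the slot's centre, and the pin went straight through with no contact. I pushed the pad down in 1–2 mm steps until the drawer sprang out. The highest force I read on the box was about 6 N.
- **Pin:** I put it back at the pose where I had gripped it. It seated at the same height, with about 14 N read against the stand just before release.
- **Last pictures:** They show the pin upright and flush in its stand and the drawer fully out. By eye the dispenser, stopper, rounds, clip, dish and look-alike pins had not moved. The gripper was clear of everything.
- **Check that failed:** the last network check before handing in returned no detection for the seated pin, so its final pose rests on the pictures and the seating height. Forces were read only at the end of each short move, so brief peaks between readings would not show.

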